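# Put two apache tears away in the specimen drawer

## Task

Pull the drawer of the low specimen chest all the way open by its handle. Then fill its pockets in order from the left as seen from the robot: first set the larger apache tear down in the left pocket and let go, then set the smaller one down in the middle pocket, dropping neither. Leave the drawer fully open, the right pocket empty, and the malachite slab and the loupe where they are.

Things in the scene. Friction and masses are not known exactly. Their poses are not given: they have to be found in the camera images.
- chest: low brown wooden specimen chest, fixed, 170 deep (x) x 200 wide (y) x 72 mm high, one drawer in its front. Origin: centre of its underside, on the shelf top. Its front faces its own -x (towards the robot); +y is its left side as seen from the robot; z up.
- drawer (a joint): travel of the drawer in m: 0 closed, 0.125 fully open at its stop; it slides along the chest's -x with about 2 N of friction and stays where it is left. The drawer front is 198 wide, 52 high (12 to 64 mm above the shelf top) and 12 mm thick, in front of the chest's front edge.
- drawer_handle (a point): middle of the drawer's steel bow handle: a round horizontal bar 8 mm thick and 96 mm long along the chest's y, 42 mm above the shelf top. The bar's axis is 36 mm in front of the drawer front (clear gap 32 mm), joined to it at both ends, open from above and below. Moves with the drawer; axes as the chest's.
- pocket_left (a point): left pocket in the drawer (seen from the robot, the chest's +y side): centre of its floor, 22 mm above the shelf top. Three equal open pockets lie side by side right behind the drawer front, each 110 mm long (chest's x) and 53 mm wide (y), centres 56 mm apart. They are wholly clear of the chest's top only when the drawer is fully open. Moves with the drawer; axes as the chest's.
- pocket_middle (a point): middle pocket: centre of its floor, otherwise as pocket_left. Over the floor the dividers between pockets stand 14 mm high (4 mm thick), the drawer's sides and back wall 26 mm, its front 42 mm.
- pocket_right (a point): right pocket: centre of its floor, otherwise as pocket_left. Stays empty.
- riser: clear acrylic bridge riser, fixed, 80 (x) x 150 (y) mm, flat top 40 mm above the shelf top with a paper liner; the two tears stand on it, one towards each end in y. Origin: centre of its underside.
- tear_large: larger polished apache tear (black obsidian pebble): round from above, 36 mm diameter at mid height, 24 mm high, flat base 22 mm across, about 40 g. Origin at its centre, 12 mm above its base; z up.
- tear_small: smaller apache tear, same form: 24 mm diameter, 18 mm high, flat base 14 mm across, about 18 g. Origin at its centre, 9 mm above its base; z up.
- malachite: loose polished malachite slab, banded green stone, 85 x 60 x 18 mm, lying flat. Origin: centre of its underside. Leave alone.
- loupe: loose folded chrome-plated loupe lying flat, 65 mm long (x), 30 mm wide, 18 mm high. Origin: underside of the round lens end. Leave alone.
Things that resemble listed ones, but are neither listed nor needed, are in the scene too. What is shaped like the tear_large but blue or brown is not meant.

How it is judged:
By the outcome, as a careful person would: the job done as asked, in the order asked, and still so for the second after the job is handed in, with the robot touching nothing.
It also fails if it takes over 64 s, if anything falls off the work surface, if the arm or the gripper's body presses on something with over 40 N, if the wrist force passes 120 N, or if a joint passes its speed limit or range.

## Robot

A 6-joint arm with a two-finger parallel gripper is mounted at the origin on the work surface. World frame = base frame: x ahead of the robot, y to its left, z up, the work surface at z = 0. Lengths are in mm, angles in rad, forces in N, time in s.
With the tool pointing down it reaches from about 250 to 800 mm from the base axis. Payload 3.9 kg.
Tool frame: the origin (TCP) lies midway between the tips of the shut fingers; the grasp point (between the pads) lies 19 mm behind it; z points along the fingers, y is the line along which they close (so a half turn about z gives the same grasp; the last joint's range is limited). The gripper opens to 85 mm and grips with 20 to 120 N. Pads are 22 mm wide; open, the fingers measure 114 mm over their backs; the gripper's body (76 mm by 85 mm) begins 54 mm behind the grasp point. The pads swing forward as they close: fully open they stand 13 mm farther back than shut.
Start: joints at [1.266, 0.26, -0.138, 1.173, 0, 1.571], TCP at [157.549, 500.793, 231.304] pointing down, gripper open.
Joint ranges: [-2.78, 2.78], [-0.83, 1.72], [-1.28, 1.37], [-1.9, 2.12], [-1.57, 1.48], [-3.14, 3.14]. Speed limits (rad/s): [2.57, 2.57, 3.14, 3.14, 3.14, 3.14].

## Interface

Orientations are given as a rotation vector (axis times angle).
In Python, from bench import get_obs, snapshot, calibration, sign_off, boxes_of, outline_of, spot_point gives the robot as it stands. The module is installed in compiled form; this text tells all that it offers.
- The arm moves only by the tool send_rows, never from a script. Its argument "increments" is a list that holds one entry, the list of rows, each a list of 7 numbers: the shift along the world's x, y, z in m, then the turn, a rotation vector about the world's x, y, z in rad, then the finger opening in m, from 0 to 0.0854. In form: [[[x, y, z, rx, ry, rz, gripper], ...]]. A call has exactly 5 rows; each row shifts and turns the commanded pose from where the row before left it; what a row does not reach is not made up. A row lasts 1/10 s, in which the tool goes at most 50 mm and 8.59 degrees, less where a joint would pass 70% of its speed; a pose out of reach is approached as far as the arm can. A call with a gripper value outside its range is refused whole. The fingers move at their own pace and stop on an object; the grip force is fixed at half the most. Time passes only in rows, so rows that do not move let the fingers close, or fill a call up. It gives the time, the measured TCP pose, the force, the opening and the grip force at its end, in the units of the state.
- get_obs(): the state, without advancing time (a new reading comes with each control period).
- snapshot(name): name is "scene" or "top" or "wrist"; returns the picture (384x512x3 uint8, red, green, blue); there is no depth.
- calibration(name): a dict with "fovy" (degrees; the focal length in pixels is half the picture's height over the tangent of half this angle, whatever the lens; pixels are square), "cx", "cy" (the principal point, pixels), "k1" (the pictures are not rectified: a ray, as slopes to the right and down, at radius r is drawn at 1 + k1 r^2 times it, then the intrinsics apply), "xyz" and "orientation" of the camera in the world; the wrist camera has in their place "mount" (4x4, takes a point from camera to tool coordinates, whose origin is the TCP and whose axes are the flange's). Camera axes: x right, y up, looking along -z (the intrinsics and any distortion apply to the point x, -y, -z); pixel columns grow to the right and rows downward; lengths in mm; the calibration is good to about 2 mm. A picture is of the moment at which its call begins: read the wrist's pose just before it. calibration takes no time and is no camera call.
- sign_off(): hands the job in; it is judged then, once.
Trained networks look in the newest picture that a camera, given by its name, has taken for a name from the list of things; names that differ only in an ending like _2 or _b are one class to them, and where a whole thing is asked for, a point or a joint stands for the part that bears it (a point fixed in the world has none). Each returns a list of dicts, best first, with "score" (0 to 1); they miss things now and then, are a little off and sometimes report something else, mostly with a low value. They report only what shows in the picture. A call takes as long as a camera call. They do not tell look-alikes from the thing itself.
- boxes_of(camera, thing): "centre" ([x, y, z] in mm, in world coordinates, good to about 4 mm: the middle of the surface that is visible of it).
- outline_of(camera, thing): "region" (384x512 bool, what is visible of it).
- spot_point(camera, thing): "centre" ([x, y, z] in mm, in world coordinates, good to about 4 mm: a listed point, or the origin of a listed thing).
The state is a dict: "time_s": time; "joint_positions": joint angles; "dq": joint speeds; "joint_efforts": joint torques, N m; "position": TCP position; "eef_rot": TCP orientation; "contact_force": force on the tool from outside, world axes, zero at the start; "torque": the same for the moment, N m; "gripper_width": opening from 0.0 (shut) to 1.0 (fully open); "finger_force": force on a finger pad.
Only numpy, scipy, OpenCV 4.12 (cv2) and the standard library are available. Lean on these libraries where they do the work, as an engineer would, in place of code of your own. Each camera call takes 0.05 s, during which the arm holds its last target. There are 200 camera calls.

## Working session

There is one attempt and no reset: what is moved stays moved. The work goes in short steps, Python scripts to look and compute and a tool call to move; the robot and the scene stay as the last step left them, time stands still between calls to the robot, and variables do not carry over. Pictures are saved under pics/ and viewed, at most 10 in all, crops included, and the job is handed in when it is done.

Besides the shell and the picture viewer there is one more tool, called after "Emit:" as name([rows], argument=value, ...), one row to a line, values as JSON. send_rows: Moves the arm, as the interface text tells. Its arguments: {"type":"object","properties":{"increments":{"type":"array","items":{"type":"array","items":{"type":"array","items":{"type":"number"}}}}},"required":["increments"]}

```bash
mkdir -p pics
cat > h.py <<'E'
import numpy as np,cv2
from bench import *
def save(cam,fn):
    im=snapshot(cam); cv2.imwrite('pics/'+fn,im[:,:,::-1].copy()); return im
E
python3 - <<'E'
from h import *
np.set_printoptions(precision=1,suppress=True)
o=get_obs();print({k:np.round(v,3) for k,v in o.items()})
a=save('scene','s1.png');b=save('top','t1.png')
for c in('scene','top'):
    print(c,calibration(c))
    for t in['chest','drawer_handle','pocket_left','pocket_middle','riser','tear_large','tear_small','malachite','loupe']:
        print(t,[(np.array(d['centre']),round(d['score'],2)) for d in spot_point(c,t)][:5])
E
```

```text
{'time_s': np.float64(0.0), 'joint_positions': array([ 1.3,  0.3, -0.1,  1.2,  0. ,  1.6]), 'dq': array([ 0.,  0., -0., -0., -0., -0.]), 'joint_efforts': array([ -0. , -40.6,  25.4,   0. ,  -0. ,   0. ]), 'position': array([157.3, 500.2, 230.5]), 'eef_rot': array([-0.5, -3.1,  0. ]), 'contact_force': array([ 0.3, -1.3, -0.5]), 'torque': array([-0., -0.,  0.]), 'finger_force': np.float64(0.0), 'gripper_width': np.float64(0.996)}
scene {'fovy': 50.96000478103973, 'cx': 261.7496608979647, 'cy': 190.30310550937472, 'k1': -0.02252603762593511, 'xyz': array([1369.5, -217.6,  769.1]), 'orientation': array([0.7, 0.6, 1.2])}
chest [(array([708.2, 157.4,   4.9]), 0.98)]
drawer_handle [(array([565.3, 162.7,  42.6]), 0.82), (array([ 480.4, -268.3,    2.9]), 0.65), (array([493. , 401.1,   0.9]), 0.17)]
pocket_left []
pocket_middle []
riser [(array([ 476.8, -265.2,   -3.6]), 0.71)]
tear_large [(array([ 491.9, -302.7,   55.7]), 0.65), (array([ 592.7, -248. ,   10.3]), 0.58), (array([ 523. , -398.5,   12.4]), 0.52), (array([ 372.9, -283.8,    9.4]), 0.51), (array([ 446.9, -394. ,   10.2]), 0.47)]
te
[... 254 characters left out ...]
56, 'xyz': array([ 382.2,   10.1, 1180. ]), 'orientation': array([ 0.1, -0.2, -1.6])}
chest [(array([704.9, 154.8,  -0.4]), 0.63)]
drawer_handle [(array([561.5, 162.9,  40.8]), 0.8)]
pocket_left [(array([666.5, 210.7,  19.2]), 0.93)]
pocket_middle [(array([664.1, 158.1,  23. ]), 0.96)]
riser [(array([ 489.9, -267.3,   -1.2]), 0.83)]
tear_large [(array([ 594.6, -249.2,   12.4]), 0.71), (array([ 486.7, -300.6,   52.3]), 0.68), (array([ 378.1, -287.3,    9. ]), 0.58), (array([ 450.4, -391. ,   10.3]), 0.49), (array([ 525.5, -396. ,   12.7]), 0.44)]
tear_small [(array([ 487.5, -228.4,   49.9]), 0.56)]
malachite [(array([ 705. , -295.1,   -1.7]), 0.69)]
loupe [(array([491.7, 401.7,  -0.2]), 0.5)]
```

View pics/t1.png

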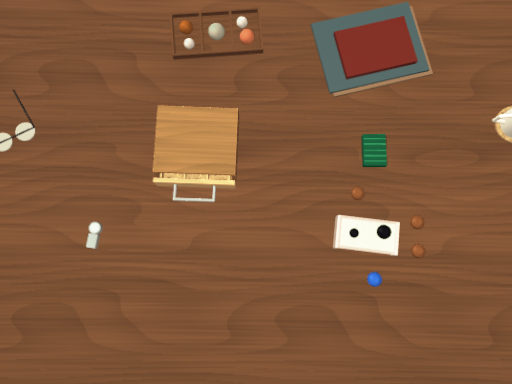

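View pics/s1.png

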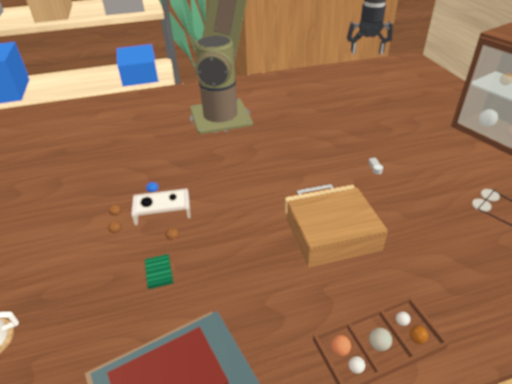

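```bash
cat >> h.py <<'E'
from scipy.spatial.transform import Rotation as R
def campose(cam,o=None):
    c=calibration(cam)
    if cam=='wrist':
        T=np.eye(4);T[:3,:3]=R.from_rotvec(o['eef_rot']).as_matrix();T[:3,3]=o['position'];T=T@np.array(c['mount'])
        return c,T[:3,3],T[:3,:3]
    return c,np.array(c['xyz']),R.from_rotvec(c['orientation']).as_matrix()
def pix2w(cam,uv,z,o=None):
    c,p,M=campose(cam,o);f=192/np.tan(np.radians(c['fovy']/2))
    d=(np.array(uv,float).reshape(-1,2)-[c['cx'],c['cy']])/f; s=d.copy()
    for _ in range(20): s=d/(1+c['k1']*(s**2).sum(1,keepdims=True))
    r=np.c_[s[:,0],-s[:,1],-np.ones(len(s))]@M.T
    return p+r*((z-p[2])/r[:,2])[:,None]
def blob(cam,region,z,o=None):
    cs,_=cv2.findContours(region.astype(np.uint8),0,1);c=max(cs,key=cv2.contourArea)
    (x,y),(w,h),a=cv2.minAreaRect(c);return (x,y),(w,h),a,c
E
python3 - <<'E'
from h import *
np.set_printoptions(precision=1,suppress=True)
print(len(calibration('top')['orientation']),calibration('top')['orientation'])
snapshot('top')
for t,z in(('chest',72),('drawer_handle',42),('riser',40),('tear_large',52),('tear_small',49)):
    for d in outline_of('top',t):
        (x,y),wh,a,c=blob('top',d['region'],z)
        w=pix2w('top',cv2.boxPoints(((x,y),wh,a)),z)
        print(t,round(d['score'],2),(x,y),pix2w('top',(x,y),z)[0],'\n',w[:,:2].tolist() if t in('chest','riser') else np.linalg.norm(w[1]-w[0]))
E
```

```text
3 [ 0.1 -0.2 -1.6]
chest 0.8 (194.84539794921875, 153.6558074951172) [671.2 156.1  72. ] 
 [[557.275145257655, 257.89214624420663], [796.4695661574153, 258.8599837208974], [789.7301176436009, 49.788599481127754], [549.8731859885655, 56.44106466345443]]
drawer_handle 0.57 (193.84075927734375, 186.95860290527344) [594.5 159.3  42. ] 
 68.11549055474015
riser 0.91 (366.21295166015625, 234.7255859375) [ 484.  -262.8   40. ] 
 [[450.9069812273056, -178.30110662953513], [533.959425554161, -189.6246947653027], [517.5137874489146, -347.89337134660605], [435.1053662080417, -334.4227560843418]]
tear_large 0.71 (356.75, 192.24998474121094) [ 586.1 -239.9   52. ] 
 30.22957088090965
tear_large 0.55 (417.0, 222.0) [ 515.8 -382.6   52. ] 
 28.720501903823756
tear_large 0.54 (375.0, 279.5) [ 378.2 -277.2   52. ] 
 28.2313163248025
tear_large 0.45 (383.8000183105469, 231.40003967285156) [ 491.7 -302.3   52. ] 
 35.16455451457462
tear_large 0.42 (417.0, 250.5) [ 447.7 -379.1   52. ] 
 28.394056302399754
tear_small 0.59 (353.0, 232.0) [ 489.2 -229.1   49. ] 
 19.275596008655967
```

The top view shows the nearly closed chest at (195,145) px with its handle bar at row 200. The riser is at (366,235), with the large black tear at (384,231) and the small one at (353,232). The blue and brown look-alikes lie on the table, off the riser. The scene view agrees. I'll move over the handle next.

Emit:
send_rows([
  [[0.026,-0.0225,0,0,0,-0.0873,0.085],[0.026,-0.0225,0,0,0,-0.0873,0.085],[0.026,-0.0225,0,0,0,-0.0873,0.085],[0.026,-0.0225,0,0,0,-0.0873,0.085],[0.026,-0.0225,0,0,0,-0.0873,0.085]],
])

```text
time_s: 1.8
position: [288.4, 387.4, 231.4]
eef_rot: [1.143, 2.926, 0.001]
contact_force: [0.2, -0.4, 0.5]
gripper_width: 0.995
finger_force: 0.0
```

Emit:
send_rows([
  [[0.026,-0.0225,0,0,0,-0.0873,0.05],[0.026,-0.0225,0,0,0,-0.0873,0.05],[0.026,-0.0225,0,0,0,-0.0873,0.05],[0.026,-0.0225,0,0,0,-0.0873,0.05],[0.026,-0.0225,0,0,0,-0.0873,0.05]],
])

```text
time_s: 2.3
position: [418.5, 274.8, 231.4]
eef_rot: [1.75, 2.609, 0.001]
contact_force: [0.5, 1.0, -0.4]
gripper_width: 0.59
finger_force: 0.0
```

Emit:
send_rows([
  [[0.026,-0.0225,0,0,0,-0.0873,0.026],[0.026,-0.0225,0,0,0,-0.0873,0.026],[0.026,-0.0225,0,0,0,-0.0873,0.026],[0.026,-0.0225,0,0,0,-0.0873,0.026],[0.026,-0.0225,0,0,0,-0.0873,0.026]],
])

```text
time_s: 2.8
position: [548.5, 162.2, 231.3]
eef_rot: [-2.273, -2.168, -0.0]
contact_force: [-0.1, 1.1, 0.6]
gripper_width: 0.303
finger_force: 0.0
```

Run:
```python
from h import *
np.set_printoptions(precision=1,suppress=True)
o=get_obs();save('wrist','w1.png')
M=R.from_rotvec(o['eef_rot']).as_matrix()
print(o['time_s'],o['position'],M,o['gripper_width'],o['contact_force'])
for t in('drawer_handle','pocket_left','pocket_middle','pocket_right','chest'):
    print(t,[(np.array(d['centre']),round(d['score'],2)) for d in spot_point('wrist',t)])
for s in([(173,199),(215,200)],[(157,107),(239,108)]):
    for z in(42,): 
        w=pix2w('top',s,z if s[0][0]==173 else 72);print(w,np.degrees(np.arctan2(*(w[0]-w[1])[[0,1]])))
```

```text
2.8 [548.5 162.2 231.3] [[ 0.  1.  0.]
 [ 1. -0.  0.]
 [ 0.  0. -1.]] 0.30330660973674417 [-0.1  1.1  0.6]
drawer_handle [(array([562.1, 160.7,  42.5]), 0.9)]
pocket_left []
pocket_middle []
pocket_right []
chest [(array([703. , 154.2,  -3.2]), 0.61)]
[[563.7 208.8  42. ]
 [562.9 106.3  42. ]] 0.4774430247890179
[[787.8 253.3  72. ]
 [789.6  51.6  72. ]] -0.522972317904649
```

View pics/w1.png

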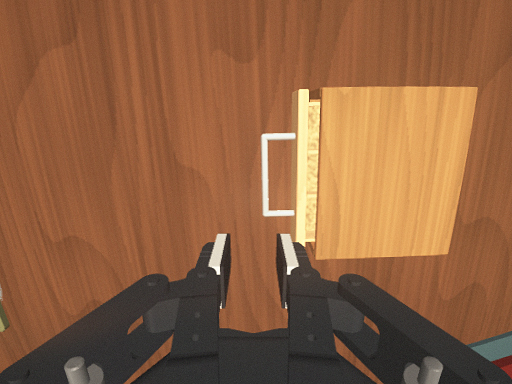

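The wrist view shows the handle bar at column ~265, rows 133-215. The drawer front is at columns 296-308 and the chest top spans 320-476, tilted very slightly.

Run:
```python
from h import *
np.set_printoptions(precision=1,suppress=True)
o=get_obs()
im=cv2.imread('pics/w1.png');g=im.min(2)
m=(g[125:222,255:300]>150).astype(np.uint8)
pts=[]
for r in range(142,210):
    c=np.where(im[r,255:285].min(1)>140)[0]
    if len(c):pts.append((255+c.mean(),r))
pts=np.array(pts);w=pix2w('wrist',pts,42+2,o)
k=np.polyfit(w[:,1],w[:,0],1);print('bar',w[0],w[-1],'dx/dy deg',np.degrees(np.arctan(k[0])),w.mean(0))
print('ends',pix2w('wrist',[(265,133),(266,215)],44,o))
print('front top edge',pix2w('wrist',[(296,90),(308,90),(296,244),(308,243)],64,o))
print('chest',pix2w('wrist',[(321,87),(318,259),(476,87),(449,254)],72,o))
```

```text
bar [561.2 203.5  44. ] [560.5 120.   44. ] dx/dy deg 0.6891272041080445 [560.7 162.7  44. ]
ends [[562.7 213.8  44. ]
 [560.9 111.9  44. ]]
front top edge [[595.9 258.8  64. ]
 [608.6 258.3  64. ]
 [596.3  79.7  64. ]
 [611.1  80.4  64. ]]
chest [[620.5 260.3  72. ]
 [622.3  62.1  72. ]
 [787.9 257.6  72. ]
 [789.3  59.7  72. ]]
```

Emit:
send_rows([
  [[0.004,0,-0.04,0,0,0,0.026],[0.004,0,-0.04,0,0,0,0.026],[0.004,0,-0.04,0,0,0,0.026],[0.0005,0,-0.03,0,0,0,0.026],[0,0,-0.01,0,0,0,0.026]],
])

```text
time_s: 3.6
position: [556.5, 163.5, 68.2]
eef_rot: [-2.265, -2.173, 0.009]
contact_force: [-0.6, -0.1, 0.8]
gripper_width: 0.304
finger_force: 0.0
```

Emit:
send_rows([
  [[0,0,-0.01,0,0,0,0.026],[0,0,-0.01,0,0,0,0.026],[0,0,-0.01,0,0,0,0.026],[0,0,-0.01,0,0,0,0.026],[0,0,-0.005,0,0,0,0.026]],
])

```text
time_s: 4.1
position: [559.9, 163.2, 25.7]
eef_rot: [-2.269, -2.173, 0.0]
contact_force: [0.3, -0.6, -0.7]
gripper_width: 0.303
finger_force: 0.0
```

Emit:
send_rows([
  [[0,0,0,0,0,0,0],[0,0,0,0,0,0,0],[0,0,0,0,0,0,0],[0,0,0,0,0,0,0],[0,0,0,0,0,0,0]],
])

```text
time_s: 4.6
position: [560.2, 163.1, 26.2]
eef_rot: [2.269, 2.172, -0.0]
contact_force: [1.8, -1.3, -6.4]
gripper_width: 0.065
finger_force: 58.4
```

Emit:
send_rows([
  [[-0.01,0,0,0,0,0,0],[-0.02,0,0,0,0,0,0],[-0.02,0,0,0,0,0,0],[-0.02,0,0,0,0,0,0],[-0.02,0,0,0,0,0,0]],
])

```text
time_s: 5.1
position: [469.3, 164.8, 26.2]
eef_rot: [-2.267, -2.172, -0.005]
contact_force: [2.3, 5.9, -11.8]
gripper_width: 0.064
finger_force: 58.9
```

Emit:
send_rows([
  [[-0.008,0,0,0,0,0,0],[-0.004,0,0,0,0,0,0],[-0.003,0,0,0,0,0,0],[-0.002,0,0,0,0,0,0],[0,0,0,0,0,0,0]],
])

```text
time_s: 5.6
position: [451.8, 165.2, 26.2]
eef_rot: [-2.265, -2.171, -0.003]
contact_force: [1.0, 6.2, -9.2]
gripper_width: 0.065
finger_force: 59.1
```

Emit:
send_rows([
  [[-0.002,0,0,0,0,0,0],[-0.002,0,0,0,0,0,0],[-0.001,0,0,0,0,0,0],[-0.001,0,0,0,0,0,0],[0,0,0,0,0,0,0]],
])

```text
time_s: 6.1
position: [448.6, 165.3, 26.2]
eef_rot: [-2.268, -2.173, -0.008]
contact_force: [5.1, 4.1, -15.0]
gripper_width: 0.069
finger_force: 58.5
```

Emit:
send_rows([
  [[-0.001,0,0,0,0,0,0],[-0.001,0,0,0,0,0,0],[-0.001,0,0,0,0,0,0],[-0.001,0,0,0,0,0,0],[0,0,0,0,0,0,0]],
])

```text
time_s: 6.6
position: [448.7, 165.3, 26.3]
eef_rot: [2.266, 2.169, 0.015]
contact_force: [14.8, 3.4, -26.0]
gripper_width: 0.065
finger_force: 57.8
```

Emit:
send_rows([
  [[0.003,0,0,0,0,0,0],[0,0,0,0,0,0,0.024],[0,0,0,0,0,0,0.024],[0,0,0,0,0,0,0.024],[0,0,0.01,0,0,0,0.024]],
])

```text
time_s: 7.1
position: [444.4, 162.8, 36.1]
eef_rot: [-2.268, -2.172, 0.004]
contact_force: [0.1, 0.1, 0.1]
gripper_width: 0.282
finger_force: 0.0
```

Emit:
send_rows([
  [[0,0,0.02,0,0,0,0.026],[0,0,0.03,0,0,0,0.026],[0,0,0.04,0,0,0,0.03],[0,0,0.05,0,0,0,0.05],[0,0,0.05,0,0,0,0.06]],
])

```text
time_s: 7.6
position: [445.0, 162.9, 228.9]
eef_rot: [-2.269, -2.172, 0.0]
contact_force: [1.2, -0.4, -0.4]
gripper_width: 0.68
finger_force: 0.0
```

Run:
```python
from h import *
np.set_printoptions(precision=1,suppress=True)
o=get_obs();save('wrist','w2.png');save('top','t2.png')
print(o['time_s'],o['position'],o['contact_force'])
for c in('wrist','top'):
  for t in('drawer_handle','pocket_left','pocket_middle','pocket_right','tear_large','tear_small'):
    print(c,t,[(np.array(d['centre']),round(d['score'],2)) for d in spot_point(c,t)])
a=cv2.imread('pics/w2.png');cv2.imwrite('pics/w2.png',a)
```

```text
7.6 [445.  162.9 228.9] [ 1.2 -0.4 -0.4]
wrist drawer_handle [(array([443.4, 160.7,  42.2]), 0.62)]
wrist pocket_left [(array([553.4, 214.2,  21.3]), 0.96)]
wrist pocket_middle [(array([547.1, 159.3,  20.4]), 0.91)]
wrist pocket_right [(array([553.9, 108.6,  21.4]), 0.6)]
wrist tear_large [(array([704.7, 156.6,  -3. ]), 0.66)]
wrist tear_small []
top drawer_handle [(array([446.6, 164.7,  40.7]), 0.73), (array([547.7, 103.3,  20.4]), 0.25)]
top pocket_left [(array([555. , 213.7,  20.4]), 0.56)]
top pocket_middle [(array([549.8, 161.1,  24.9]), 0.81)]
top pocket_right [(array([549. , 101. ,  19.6]), 0.58)]
top tear_large [(array([ 490.4, -301.9,   52.8]), 0.7), (array([ 378.1, -284. ,   11.7]), 0.68), (array([ 523.2, -394.2,   13.1]), 0.67), (array([ 592.1, -248.9,    8.3]), 0.66), (array([ 448.3, -392.8,   15.1]), 0.58)]
top tear_small [(array([ 487.3, -228. ,   49.2]), 0.51)]
```

View pics/w2.png

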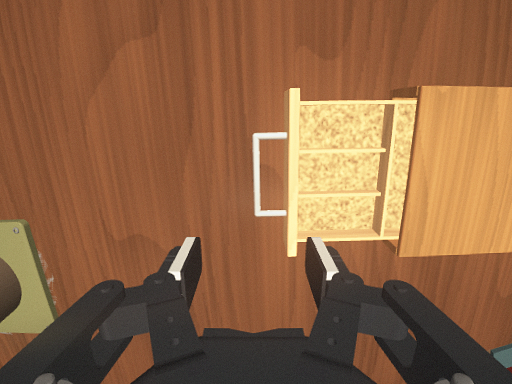

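The drawer is fully open. The pockets show between the front (column 293) and back wall (column 388), with dividers at rows 151 and 194. The stop was felt at x≈448. I'll go to the riser next.

Emit:
send_rows([
  [[0.0045,-0.049,0,0,0,0,0.06],[0.0045,-0.049,0,0,0,0,0.06],[0.0045,-0.049,0,0,0,0,0.06],[0.0045,-0.049,0,0,0,0,0.06],[0.0045,-0.049,0,0,0,0,0.06]],
])

```text
time_s: 8.8
position: [468.5, -83.6, 226.3]
eef_rot: [2.269, 2.173, 0.0]
contact_force: [1.3, 0.3, -0.1]
gripper_width: 0.705
finger_force: 0.0
```

Emit:
send_rows([
  [[0.0045,-0.049,0,0,0,0,0.06],[0.0045,-0.049,0,0,0,0,0.06],[0.0045,-0.049,0,0,0,0,0.06],[0.0045,-0.049,0,0,0,0,0.06],[0.0045,-0.049,0,0,0,0,0.06]],
])

```text
time_s: 9.3
position: [490.8, -328.8, 226.0]
eef_rot: [-2.269, -2.172, -0.0]
contact_force: [0.8, 1.0, 0.4]
gripper_width: 0.699
finger_force: 0.0
```

Run:
```python
from h import *
np.set_printoptions(precision=1,suppress=True)
o={'position':np.array([445.,162.9,228.9]),'eef_rot':np.array([-2.269,-2.172,0])}
print('dividers',pix2w('wrist',[(340,151),(340,194)],36,o),'front/back',pix2w('wrist',[(299,175),(386,175)],48,o),'bar',pix2w('wrist',[(257,175)],44,o), 'front inner',pix2w('wrist',[(299,110),(298,250),(288,110),(288,250)],64,o))
o=get_obs();save('wrist','w3.png')
print(o['time_s'],o['position'],o['gripper_width'])
for t,z in(('tear_large',52),('tear_small',49)):
    print(t,[(np.array(d['centre']),round(d['score'],2)) for d in spot_point('wrist',t)])
    for d in outline_of('wrist',t):
        m=cv2.moments(d['region'].astype(np.uint8),True);c=(m['m10']/m['m00'],m['m01']/m['m00'])
        x,y,w,h=cv2.boundingRect(d['region'].astype(np.uint8))
        print(round(d['score'],2),c,(x,y,w,h),pix2w('wrist',c,z,o)[0])
```

```text
dividers [[551.5 187.7  36. ]
 [554.  133.1  36. ]] front/back [[499.8 162.7  48. ]
 [605.4 158.5  48. ]] bar [[449.8 163.9  44. ]] front inner [[497.2 237.4  64. ]
 [496.7  71.7  64. ]
 [485.4 237.9  64. ]
 [484.3  72.3  64. ]]
9.3 [ 490.8 -328.8  226. ] 0.699414381383756
tear_large [(array([ 518.9, -395.6,   11.2]), 0.79), (array([ 374. , -285.1,   13.5]), 0.74), (array([ 451.9, -394.4,   10.9]), 0.71), (array([ 487.1, -299.6,   48.6]), 0.58)]
0.88 (225.30237154150197, 218.67786561264822) (212, 207, 27, 24) [ 454.8 -378.2   52. ]
0.78 (252.08839050131925, 153.47097625329815) (237, 138, 31, 31) [ 491.1 -300.    52. ]
0.63 (163.23172905525846, 140.80035650623887) (151, 128, 26, 27) [ 391.2 -281.    52. ]
0.62 (330.85915492957747, 103.79499217527386) (317, 90, 28, 29) [ 579.5 -249.    52. ]
0.57 (277.15400843881855, 216.4746835443038) (265, 205, 25, 25) [ 518.2 -378.1   52. ]
tear_small [(array([ 489.8, -229.4,   47.9]), 0.82)]
0.61 (245.659793814433, 88.1417525773196) (235, 77, 22, 23) [ 487.2 -229.1   49. ]
```

View pics/w3.png

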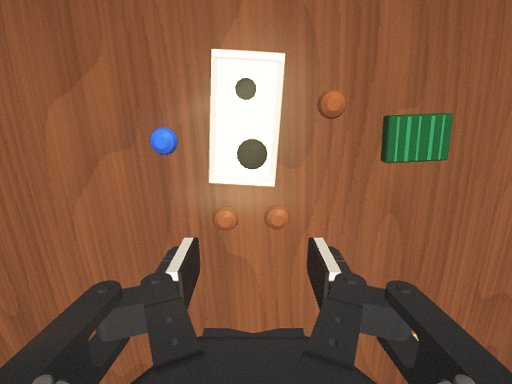

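The wrist view shows the riser with the large tear at (252,153) and the small one at (246,88) px. The look-alikes and the malachite are clear of it. I'll descend on the large tear.

Emit:
send_rows([
  [[0,0.01,-0.03,0,0,0,0.055],[0,0.01,-0.04,0,0,0,0.055],[0,0.008,-0.04,0,0,0,0.055],[0,0,-0.03,0,0,0,0.055],[0,0,-0.01,0,0,0,0.055]],
])

```text
time_s: 10.05
position: [488.5, -295.1, 73.4]
eef_rot: [-2.262, -2.171, 0.002]
contact_force: [0.3, 0.9, -0.2]
gripper_width: 0.645
finger_force: 0.0
```

Emit:
send_rows([
  [[0,0,-0.01,0,0,0,0.055],[0,0,-0.01,0,0,0,0.055],[0,0,-0.009,0,0,0,0.055],[0,0,-0.006,0,0,0,0.055],[0,0,0,0,0,0,0.055]],
])

```text
time_s: 10.55
position: [490.8, -298.6, 40.9]
eef_rot: [-2.269, -2.172, 0.0]
contact_force: [-0.3, 0.3, 0.5]
gripper_width: 0.636
finger_force: 0.0
```

Emit:
send_rows([
  [[0,-0.002,0,0,0,0,0.03],[0,0,0,0,0,0,0.02],[0,0,0,0,0,0,0.02],[0,0,0,0,0,0,0.02],[0,0,0,0,0,0,0.02]],
])

```text
time_s: 11.05
position: [491.5, -301.4, 42.2]
eef_rot: [2.268, 2.171, -0.0]
contact_force: [-0.5, -2.1, 5.8]
gripper_width: 0.369
finger_force: 59.3
```

Emit:
send_rows([
  [[0,0,0.005,0,0,0,0.02],[0,0,0.01,0,0,0,0.02],[0,0,0.01,0,0,0,0.02],[0,0,0.01,0,0,0,0.02],[0,0,0.01,0,0,0,0.02]],
])

```text
time_s: 11.55
position: [491.3, -300.8, 87.5]
eef_rot: [2.269, 2.172, 0.0]
contact_force: [0.2, -0.3, -0.2]
gripper_width: 0.373
finger_force: 59.6
```

Run:
```python
from h import *
o=get_obs();print(o['position'],o['gripper_width']*85,o['finger_force'])
im=save('wrist','w4.png');snapshot('top')
for t in('tear_large','tear_small'):
    print(t,[(np.round(d['centre']),round(d['score'],2)) for d in spot_point('top',t)])
```

```text
[ 491.28694335 -300.76624738   87.45586158] 31.743531175654116 59.585436936467886
tear_large [(array([ 492., -305.,  103.]), 0.62), (array([ 375., -283.,   12.]), 0.53), (array([ 592., -248.,   13.]), 0.46), (array([ 450., -392.,   12.]), 0.37)]
tear_small [(array([ 484., -229.,   48.]), 0.49)]
```

View pics/w4.png

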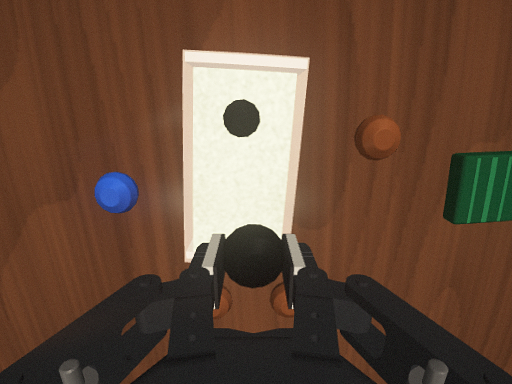

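The large tear is held between the pads at (253,256) px, and the small one is still on the riser at (241,118). I'll carry the large one to the left pocket.

Emit:
send_rows([
  [[0.002,0.012,0.02,0,0,0,0.02],[0.004,0.025,0.02,0,0,0,0.02],[0.004,0.038,0.02,0,0,0,0.02],[0.004,0.04,0.01,0,0,0,0.02],[0.004,0.04,0.01,0,0,0,0.02]],
])

```text
time_s: 12.25
position: [508.9, -144.4, 166.5]
eef_rot: [-2.27, -2.171, -0.0]
contact_force: [0.7, 0.4, -0.1]
gripper_width: 0.37
finger_force: 59.6
```

Emit:
send_rows([
  [[0.004,0.04,0,0,0,0,0.02],[0.004,0.04,0,0,0,0,0.02],[0.004,0.04,0,0,0,0,0.02],[0.004,0.04,0,0,0,0,0.02],[0.004,0.04,0,0,0,0,0.02]],
])

```text
time_s: 12.75
position: [528.5, 55.9, 165.7]
eef_rot: [-2.269, -2.172, 0.001]
contact_force: [0.4, -0.5, -0.1]
gripper_width: 0.372
finger_force: 59.6
```

Emit:
send_rows([
  [[0.004,0.04,0,0,0,0,0.02],[0.004,0.04,0,0,0,0,0.02],[0.004,0.04,0,0,0,0,0.02],[0.004,0.03,0,0,0,0,0.02],[0.006,0.012,0,0,0,0,0.02]],
])

```text
time_s: 13.25
position: [550.5, 219.1, 165.5]
eef_rot: [-2.265, -2.176, 0.001]
contact_force: [0.1, -0.7, -0.4]
gripper_width: 0.368
finger_force: 59.6
```

Emit:
send_rows([
  [[0,0,-0.02,0,0,0,0.02],[0,0,-0.03,0,0,0,0.02],[0,0,-0.03,0,0,0,0.02],[0,0,-0.02,0,0,0,0.02],[0,0,0,0,0,0,0.02]],
])

```text
time_s: 13.75
position: [548.1, 214.3, 62.7]
eef_rot: [-2.268, -2.17, 0.012]
contact_force: [0.9, -0.9, -0.4]
gripper_width: 0.371
finger_force: 59.6
```

Emit:
send_rows([
  [[0,0,-0.01,0,0,0,0.02],[0,0,-0.01,0,0,0,0.02],[0,0,-0.01,0,0,0,0.02],[0,0,-0.005,0,0,0,0.02],[0,0,0,0,0,0,0.02]],
])

```text
time_s: 14.25
position: [550.4, 216.1, 30.5]
eef_rot: [-2.269, -2.172, 0.002]
contact_force: [-0.3, 0.7, -0.6]
gripper_width: 0.373
finger_force: 59.6
```

Emit:
send_rows([
  [[0,0,-0.002,0,0,0,0.02],[0,0,-0.002,0,0,0,0.02],[0,0,-0.001,0,0,0,0.02],[0,0,-0.001,0,0,0,0.02],[0,0,0,0,0,0,0.02]],
])

```text
time_s: 14.75
position: [551.0, 216.3, 25.3]
eef_rot: [-2.269, -2.173, -0.0]
contact_force: [0.1, -0.3, -0.9]
gripper_width: 0.373
finger_force: 59.6
```

Emit:
send_rows([
  [[0,0,-0.0005,0,0,0,0.02],[0,0,-0.0005,0,0,0,0.02],[0,0,-0.0005,0,0,0,0.02],[0,0,0,0,0,0,0.02],[0,0,0,0,0,0,0.02]],
])

```text
time_s: 15.25
position: [551.1, 216.3, 24.2]
eef_rot: [2.269, 2.173, 0.001]
contact_force: [-1.9, -0.4, 5.2]
gripper_width: 0.372
finger_force: 60.0
```

Emit:
send_rows([
  [[0,0,0,0,0,0,0.036],[0,0,0,0,0,0,0.04],[0,0,0,0,0,0,0.046],[0,0,0,0,0,0,0.052],[0,0,0,0,0,0,0.056]],
])

```text
time_s: 15.75
position: [551.0, 216.3, 23.7]
eef_rot: [-2.269, -2.173, 0.0]
contact_force: [0.6, -0.1, 0.4]
gripper_width: 0.656
finger_force: 0.0
```

Emit:
send_rows([
  [[0,0,0.005,0,0,0,0.056],[0,0,0.02,0,0,0,0.056],[0,0,0.04,0,0,0,0.056],[0,0,0.045,0,0,0,0.056],[0,0,0.04,0,0,0,0.056]],
])

```text
time_s: 16.25
position: [551.1, 216.3, 176.1]
eef_rot: [2.269, 2.172, 0.001]
contact_force: [-0.1, -0.2, -0.2]
gripper_width: 0.657
finger_force: 0.0
```

Run:
```python
from h import *
o=get_obs();print(o['position'],o['gripper_width']*85,o['finger_force'])
snapshot('wrist');save('top','t3.png')
for c in('wrist','top'):
  for t in('tear_large','tear_small','drawer_handle','pocket_middle'):
    print(c,t,[(np.round(d['centre']),round(d['score'],2)) for d in spot_point(c,t)])
```

```text
[551.07612958 216.28561913 176.12383594] 55.83864071121996 0.0
wrist tear_large [(array([550., 216.,  27.]), 0.61), (array([554., 108.,  23.]), 0.46)]
wrist tear_small []
wrist drawer_handle [(array([445., 165.,  41.]), 0.96)]
wrist pocket_middle [(array([548., 160.,  26.]), 0.55)]
top tear_large [(array([ 523., -392.,   13.]), 0.64), (array([ 379., -287.,   13.]), 0.6), (array([551., 215.,  29.]), 0.49), (array([ 449., -392.,   16.]), 0.49), (array([ 592., -248.,    8.]), 0.42)]
top tear_small [(array([ 489., -228.,   47.]), 0.5)]
top drawer_handle [(array([448., 162.,  44.]), 0.89)]
top pocket_middle [(array([551., 161.,  22.]), 0.73), (array([ 486., -227.,   49.]), 0.5)]
```

Emit:
send_rows([
  [[-0.0063,-0.0445,0,0,0,0,0.045],[-0.0063,-0.0445,0,0,0,0,0.045],[-0.0063,-0.0445,0,0,0,0,0.045],[-0.0063,-0.0445,0,0,0,0,0.045],[-0.0063,-0.0445,0,0,0,0,0.045]],
])

```text
time_s: 17.25
position: [518.6, -7.8, 173.0]
eef_rot: [-2.268, -2.173, 0.002]
contact_force: [1.4, 0.1, -0.3]
gripper_width: 0.525
finger_force: 0.0
```

Emit:
send_rows([
  [[-0.0063,-0.0445,0,0,0,0,0.045],[-0.0063,-0.0445,0,0,0,0,0.045],[-0.0063,-0.0445,0,0,0,0,0.045],[-0.0063,-0.0445,0,0,0,0,0.045],[-0.0063,-0.0445,0,0,0,0,0.045]],
])

```text
time_s: 17.75
position: [487.1, -230.3, 173.1]
eef_rot: [-2.268, -2.172, 0.001]
contact_force: [1.0, -0.5, 0.1]
gripper_width: 0.525
finger_force: 0.0
```

Emit:
send_rows([
  [[0,0,-0.03,0,0,0,0.045],[0,0,-0.03,0,0,0,0.045],[0,0,-0.03,0,0,0,0.045],[0,0,-0.015,0,0,0,0.045],[0,0,0,0,0,0,0.045]],
])

```text
time_s: 18.25
position: [485.3, -227.6, 65.7]
eef_rot: [-2.265, -2.168, 0.004]
contact_force: [-0.2, -0.3, -0.2]
gripper_width: 0.527
finger_force: 0.0
```

Run:
```python
from h import *
o=get_obs();print(o['position'],o['gripper_width']*85,o['finger_force'])
save('wrist','w5.png')
print([(np.round(d['centre']),round(d['score'],2)) for d in spot_point('wrist','tear_small')])
```

```text
[ 485.28274279 -227.55874688   65.68893472] 44.80133019835143 0.0
[(array([ 489., -231.,   49.]), 0.87)]
```

View pics/w5.png

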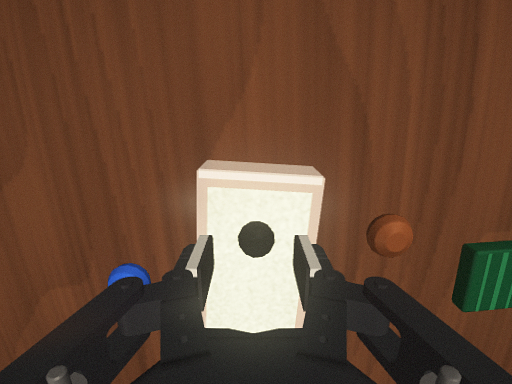

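The small tear is at (256,239) px, centred between the pads. I'll descend.

Emit:
send_rows([
  [[0,0,-0.007,0,0,0,0.045],[0,0,-0.007,0,0,0,0.045],[0,0,-0.006,0,0,0,0.045],[0,0,0,0,0,0,0.045],[0,0,0,0,0,0,0.045]],
])

```text
time_s: 18.85
position: [487.9, -228.6, 48.7]
eef_rot: [-2.269, -2.172, 0.0]
contact_force: [0.5, -0.3, 0.5]
gripper_width: 0.529
finger_force: 0.0
```

Emit:
send_rows([
  [[0,-0.001,-0.003,0,0,0,0.045],[0,0,-0.002,0,0,0,0.03],[0,0,0,0,0,0,0.01],[0,0,0,0,0,0,0.01],[0,0,0,0,0,0,0.01]],
])

```text
time_s: 19.35
position: [488.1, -229.7, 43.9]
eef_rot: [2.269, 2.173, -0.0]
contact_force: [-0.1, 0.5, 0.1]
gripper_width: 0.227
finger_force: 58.7
```

Emit:
send_rows([
  [[0,0,0,0,0,0,0.01],[0,0,0.002,0,0,0,0.01],[0,0,0.003,0,0,0,0.01],[0,0,0.005,0,0,0,0.01],[0,0,0.005,0,0,0,0.01]],
])

```text
time_s: 19.85
position: [488.1, -229.7, 59.3]
eef_rot: [2.269, 2.173, 0.0]
contact_force: [-0.0, 0.5, -1.2]
gripper_width: 0.226
finger_force: 58.7
```

Emit:
send_rows([
  [[0,0,0.015,0,0,0,0.01],[0,0.005,0.025,0,0,0,0.01],[0.003,0.015,0.03,0,0,0,0.01],[0.005,0.025,0.025,0,0,0,0.01],[0.005,0.035,0.015,0,0,0,0.01]],
])

```text
time_s: 20.35
position: [502.6, -150.3, 171.6]
eef_rot: [2.269, 2.167, 0.003]
contact_force: [1.1, -0.1, -0.1]
gripper_width: 0.227
finger_force: 58.7
```

Emit:
send_rows([
  [[0.006,0.04,0,0,0,0,0.01],[0.006,0.04,0,0,0,0,0.01],[0.006,0.04,0,0,0,0,0.01],[0.006,0.04,0,0,0,0,0.01],[0.006,0.04,0,0,0,0,0.01]],
])

```text
time_s: 20.85
position: [531.2, 51.9, 169.5]
eef_rot: [2.269, 2.172, 0.001]
contact_force: [1.1, -0.6, 0.2]
gripper_width: 0.233
finger_force: 58.7
```

Emit:
send_rows([
  [[0.006,0.04,0,0,0,0,0.01],[0.006,0.035,0,0,0,0,0.01],[0.005,0.025,0,0,0,0,0.01],[0.003,0.01,0,0,0,0,0.01],[0,0,0,0,0,0,0.01]],
])

```text
time_s: 21.35
position: [551.4, 161.3, 169.0]
eef_rot: [2.267, 2.175, 0.001]
contact_force: [-1.1, -0.6, 0.6]
gripper_width: 0.228
finger_force: 58.7
```

Run:
```python
from h import *
o=get_obs();print(o['position'],o['gripper_width']*85,o['finger_force'])
save('wrist','w6.png')
for t in('tear_small','tear_large','pocket_middle'):print([(np.round(d['centre']),round(d['score'],2)) for d in spot_point('wrist',t)])
```

```text
[551.41046683 161.29072747 168.96899264] 19.39802422382185 58.7015193561092
[(array([554., 162., 173.]), 0.57)]
[(array([548., 218.,  34.]), 0.63), (array([549., 159.,  25.]), 0.24)]
[(array([549., 161.,  24.]), 0.92)]
```

View pics/w6.png

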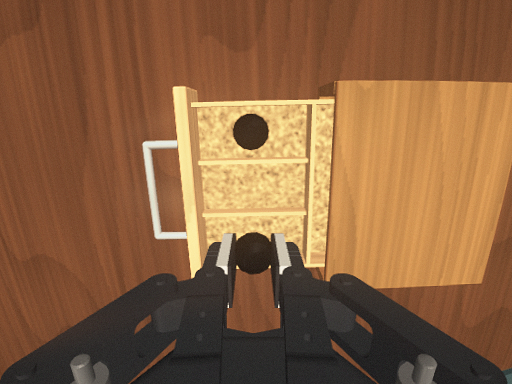

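The large tear sits in the left pocket at (251,131) px and the small one is still held at (254,254). The middle pocket lies between dividers at rows 161 and 213. I'll lower the small tear.

Emit:
send_rows([
  [[0,0,-0.02,0,0,0,0.01],[0,0,-0.03,0,0,0,0.01],[0,0,-0.03,0,0,0,0.01],[0,0,-0.02,0,0,0,0.01],[0,0,-0.01,0,0,0,0.01]],
])

```text
time_s: 22.05
position: [549.4, 158.5, 56.9]
eef_rot: [-2.27, -2.169, 0.005]
contact_force: [0.1, -0.2, 0.4]
gripper_width: 0.229
finger_force: 58.7
```

Emit:
send_rows([
  [[0,0,-0.01,0,0,0,0.01],[0,0,-0.01,0,0,0,0.01],[0,0,-0.007,0,0,0,0.01],[0,0,-0.003,0,0,0,0.01],[0,0,0,0,0,0,0.01]],
])

```text
time_s: 22.55
position: [551.0, 160.3, 28.7]
eef_rot: [-2.269, -2.173, 0.0]
contact_force: [0.0, -0.4, 0.1]
gripper_width: 0.229
finger_force: 58.7
```

Emit:
send_rows([
  [[0,0,-0.001,0,0,0,0.01],[0,0,-0.001,0,0,0,0.01],[0,0,-0.0005,0,0,0,0.01],[0,0,-0.0005,0,0,0,0.01],[0,0,0,0,0,0,0.01]],
])

```text
time_s: 23.05
position: [551.1, 160.4, 25.9]
eef_rot: [2.269, 2.173, 0.0]
contact_force: [0.6, -0.6, 0.3]
gripper_width: 0.229
finger_force: 58.7
```

Emit:
send_rows([
  [[0,0,-0.0005,0,0,0,0.01],[0,0,-0.0005,0,0,0,0.01],[0,0,0,0,0,0,0.01],[0,0,0,0,0,0,0.01],[0,0,0,0,0,0,0.01]],
])

```text
time_s: 23.55
position: [551.3, 160.4, 25.8]
eef_rot: [2.269, 2.172, 0.001]
contact_force: [-1.1, -0.2, 5.4]
gripper_width: 0.23
finger_force: 59.3
```

Emit:
send_rows([
  [[0,0,0,0,0,0,0.024],[0,0,0,0,0,0,0.028],[0,0,0,0,0,0,0.034],[0,0,0,0,0,0,0.04],[0,0,0,0,0,0,0.045]],
])

```text
time_s: 24.05
position: [551.0, 160.3, 24.6]
eef_rot: [-2.269, -2.173, 0.0]
contact_force: [0.2, -0.2, -0.1]
gripper_width: 0.528
finger_force: 0.0
```

Emit:
send_rows([
  [[0,0,0.005,0,0,0,0.045],[0,0,0.02,0,0,0,0.045],[0,0,0.04,0,0,0,0.045],[0,0,0.045,0,0,0,0.045],[0,0,0.04,0,0,0,0.045]],
])

```text
time_s: 24.55
position: [551.1, 160.3, 177.1]
eef_rot: [2.269, 2.172, 0.001]
contact_force: [0.4, -0.3, 0.3]
gripper_width: 0.528
finger_force: 0.0
```

Emit:
send_rows([
  [[-0.02,-0.02,0.02,0,0,0,0.045],[-0.03,-0.03,0.01,0,0,0,0.045],[-0.03,-0.03,0,0,0,0,0.045],[-0.02,-0.02,0,0,0,0,0.045],[0,0,0,0,0,0,0.045]],
])

```text
time_s: 25.05
position: [447.6, 58.3, 205.3]
eef_rot: [-2.272, -2.169, 0.003]
contact_force: [-0.0, 0.2, 0.6]
gripper_width: 0.526
finger_force: 0.0
```

Run:
```python
from h import *
o=get_obs();print(o['time_s'],o['position'],o['gripper_width']*85,o['contact_force'])
snapshot('wrist');im=save('top','t4.png')
cv2.imwrite('pics/t4c.png',cv2.resize(im[80:300,60:440,::-1],None,fx=2,fy=2))
for c in('wrist','top'):
  for t in('tear_small','tear_large','drawer_handle','malachite','loupe'):print(c,t,[(np.round(d['centre']),round(d['score'],2)) for d in spot_point(c,t)])
```

```text
25.05 [447.63887418  58.2857468  205.30946086] 44.73139135754924 [-0.04669967  0.15503205  0.5978593 ]
wrist tear_small [(array([553., 162.,  30.]), 0.6)]
wrist tear_large [(array([ 594., -250.,   12.]), 0.81), (array([548., 216.,  33.]), 0.64)]
wrist drawer_handle [(array([443., 158.,  43.]), 0.9)]
wrist malachite []
wrist loupe []
top tear_small []
top tear_large [(array([ 591., -250.,   13.]), 0.51), (array([ 376., -284.,   12.]), 0.51), (array([ 448., -393.,   16.]), 0.49), (array([ 522., -394.,   17.]), 0.46)]
top drawer_handle [(array([ 488., -266.,   -0.]), 0.29)]
top malachite [(array([ 703., -294.,    1.]), 0.81)]
top loupe [(array([494., 401.,   2.]), 0.73)]
```

View pics/t4c.png

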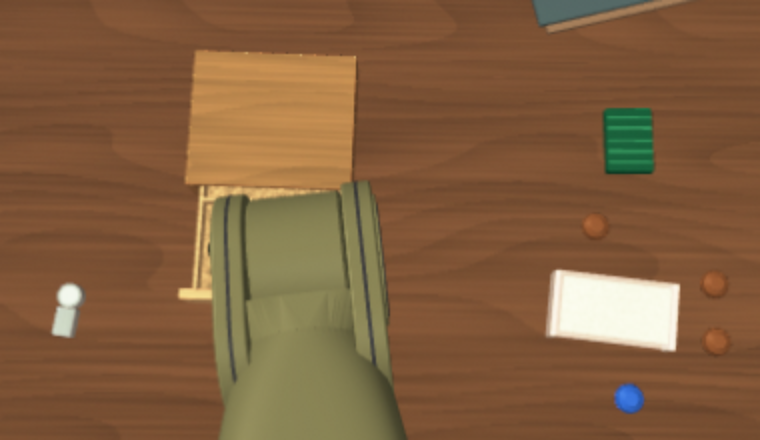

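The wrist camera puts both tears in their pockets. In the top picture the arm hides the drawer, and the malachite and loupe have not moved. I'll clear the arm for a last check.

Emit:
send_rows([
  [[-0.01,-0.045,0,0,0,0,0.045],[-0.01,-0.045,0,0,0,0,0.045],[-0.01,-0.045,0,0,0,0,0.045],[-0.01,-0.04,0,0,0,0,0.045],[0,0,0,0,0,0,0.045]],
])

```text
time_s: 26.15
position: [410.0, -118.5, 204.9]
eef_rot: [2.276, 2.164, -0.002]
contact_force: [-0.6, 0.4, 0.2]
gripper_width: 0.525
finger_force: 0.0
```

Run:
```python
from h import *
np.set_printoptions(precision=1,suppress=True)
im=save('top','t5.png')
cv2.imwrite('pics/t5c.png',cv2.resize(im[95:235,130:260,::-1],None,fx=4,fy=4,interpolation=cv2.INTER_CUBIC))
for t in('tear_small','tear_large','drawer_handle'):print(t,[(np.round(d['centre']),round(d['score'],2)) for d in spot_point('top',t)][:5])
```

```text
tear_small []
tear_large [(array([ 591., -248.,   11.]), 0.62), (array([ 523., -397.,   13.]), 0.62), (array([552., 213.,  36.]), 0.44), (array([ 451., -393.,   13.]), 0.43)]
drawer_handle [(array([448., 164.,  40.]), 0.67)]
```

View pics/t5c.png

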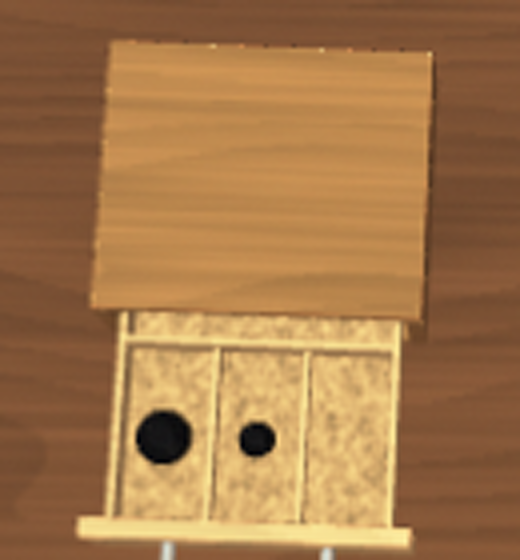

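The drawer is fully open. The large tear is in the left pocket at (163,437) in the crop, the small one is in the middle pocket at (257,439), and the right pocket is empty.

```bash
python3 -c "from bench import *;print(sign_off())"
```

```text
the job is handed in; nothing more can be done
None
```

The job is handed in: drawer pulled to its stop, larger tear in the left pocket, smaller tear in the middle, right pocket empty, malachite and loupe untouched, about 26 s used.

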